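# Turn the spraying turntable so the sole's toe points into the extraction hood

### The arm

A 6-joint arm with a two-finger parallel gripper is mounted at the origin on the work surface. World frame = base frame: x ahead of the robot, y to its left, z up, the work surface at z = 0. Lengths are in mm, angles in rad, forces in N, time in s.
With the tool pointing down it reaches from about 300 to 775 mm from the base axis. Payload 14.6 kg.
Tool frame: the origin (TCP) lies between the finger pads; the fingertips stand ahead of it and the grasp point (between the pads) lies 11 mm behind it (manip.finger_overhang is the z of the fingertips in the tool frame, in mm); z points along the fingers, y is the line along which they close (so a half turn about z gives the same grasp; the last joint's range is limited). The gripper opens to 94 mm and grips with 3 to 60 N. Pads are 16 mm wide; open, the fingers measure 119 mm over their backs; the gripper's body (75 mm by 177 mm) begins 78 mm behind the grasp point.
Start: joints at [1.258, 0.3, 1.521, -0, 1.321, -0.067], TCP at [133.831, 533.459, 213.446] pointing down, gripper open.
Joint ranges: [-3.03, 3.03], [-0.79, 2.21], [0.23, 2.52], [-1.04, 4.18], [0, 3.07], [-2.55, 2.55]. Speed limits (rad/s): [2.22, 2.22, 2.57, 3.14, 3.14, 3.14].

### API

Orientations are given as [roll, pitch, yaw] about the fixed x, y, z axes, in that order (R = Rz(yaw) Ry(pitch) Rx(roll)).
In Python, from cell import manip gives the robot as it stands.
- The arm moves only by the tool jog_arm, never from a script. Its argument "series" is a list of rows, each a list of 7 numbers: the shift along the world's x, y, z as a fraction of full scale, then the turn, a rotation vector about the world's x, y, z as a fraction of full scale, then the closure, from 0 (fully open) to 1 (shut). In form: [[dx, dy, dz, wx, wy, wz, fingers], ...]. A call has 1 to 8 rows; each row is the pose to reach, as a shift and turn from the pose commanded when the call began; what a row does not reach only later rows make up. Full scale, the value 1, is 120 mm for a shift and 90 degrees for a turn. A row lasts 1/12 s, in which the tool goes at most 41.7 mm and 7.16 degrees, less where a joint would pass 70% of its speed; a pose out of reach is approached as far as the arm can. A call with a number of a shift or a turn outside -1 to 1 is refused whole. A call with a gripper value outside its range is refused whole. The fingers move at their own pace and stop on an object; "grip_force" is the grip in N (left out, the last holds). Time passes only in rows, so rows that repeat a pose let the fingers close. It gives the time, the measured TCP pose, the force, the opening and the grip force at its end, in the units of the state.
- manip.read_state(): the state, without advancing time (a new reading comes with each control period).
- manip.camera(name): name is "scene" or "side" or "wrist"; returns a dict with "frame" (384x512x3 uint8, red, green, blue), "vfov" (degrees; the focal length in pixels is half the picture's height over the tangent of half this angle, whatever the lens; pixels are square), "cx", "cy" (the principal point, pixels), "k1" (the pictures are not rectified: a ray, as slopes to the right and down, at radius r is drawn at 1 + k1 r^2 times it, then the intrinsics apply), "R" (3x3) and "t" (3): a world point X has camera coordinates R X + t; the wrist camera has in their place "hand_eye" (4x4, takes a point from camera to tool coordinates, whose origin is the TCP and whose axes are the flange's). Camera axes: x right, y down, z forward; pixel columns grow to the right and rows downward; lengths in mm; the calibration is good to about 2 mm. A picture is of the moment at which its call begins: read the wrist's pose just before it. There is no depth.
- manip.sign_off(): hands the job in; it is judged then, once.
The state is a dict: "clock": time; "joints": joint angles; "qd": joint speeds; "effort": joint torques, N m; "eef_pos": TCP position; "eef_rot": TCP orientation; "wrist_force": force on the tool from outside, world axes, zero at the start; "moment": the same for the moment, N m; "finger_gap": finger opening in mm; "finger_force": force on a finger pad.
Only numpy, scipy, OpenCV 4.12 (cv2) and the standard library are available. Lean on these libraries where they do the work, as an engineer would, in place of code of your own. Each camera call takes 0.05 s, during which the arm holds its last target. There are 200 camera calls.

### The job

The outsole on the spraying turntable is wet with adhesive at the toe end, and the heel end is to be sprayed next: with a fingertip, gripping nothing, gently push one of the turntable's bare arms round until the sole's toe points straight at the middle of the extraction hood's mouth, then take the hand away. Touch nothing but the turntable: the sole must stay lying on its pegs as it was, and the hood and the other things stay as they stand.

Things in the scene. Friction and masses are not known exactly. Their poses are not given: they have to be found in the camera images.
- turntable: Grey round cast foot of the turntable, 184 mm across, screwed to the bench, never moves. Origin on the bench surface, on the upright axis about which the top turns. The top turns either way without end, needs about 0.35 N m (3 N at 115 mm from the axis) and stays where it is left.
- spider: The turning top: hub 68 mm across, four straight arms in a level cross, each 20 mm wide, reaching 150 mm from the axis, undersides 78 mm and tops 96 mm above the bench. Origin on the axis, 64 mm above the bench; z up; arms along its +x (under the toe), -x (under the heel) and its +y and -y (bare outside the sole). Four rubber-tipped pegs on the arms carry the sole 30 mm above them.
- left_arm (a point): Point in the middle of the bare arm on the sole's left (+y of the spider), 115 mm from the axis, 87 mm above the bench; the arm is bare and free to push from about 60 to 150 mm from the axis.
- right_arm (a point): The same point on the other bare arm, on the sole's right (-y of the spider).
- sole: Loose tan rubber outsole, 236 mm long, 90 mm wide at the ball and 59 mm at the heel, 16 mm thick, about 0.25 kg, lying flat on the four pegs (underside 126 mm, top 142 mm above the bench). Origin at the middle of its underside, on the turntable's axis; x along it to the toe (the broader end), z up.
- sole_toe (a point): Tip of the sole's toe, on its upper edge.
- hood: Green sheet-steel extraction hood fixed on the bench to the left of the turntable and beyond it, 302 mm wide, 215 mm high; its open mouth faces -x of its own frame, roughly towards the turntable. Origin on the bench below the middle of the mouth; the hood runs 320 mm back along its +x.
- hood_mouth (a point): Middle of the hood's mouth opening (264 mm wide, 176 mm high), 110 mm above the bench.
- spray_gun: Loose suction-feed spray gun standing on its cup (88 mm across), 180 mm high, 190 mm long over all; bystander. Origin under the cup.
- tin: Loose adhesive tin, 103 mm across, 112 mm high; bystander. Origin under its centre.
- last: Loose wooden shoe last, 240 mm long, 97 mm high, standing on its sole; bystander. Origin under its middle, x to its toe.
- brush: Loose flat glue brush lying on the bench, 200 mm long, 42 mm wide, 20 mm high; bystander. Origin under its middle.
Things that resemble listed ones, but are neither listed nor needed, are in the scene too. What is meant by the sole is not purple, and is the larger of those in its own colour.

How it is judged:
By the outcome, as a careful person would: the job done as asked, in the order asked, and still so for the second after the job is handed in, with the robot touching nothing.
It also fails if it takes over 51 s, if anything falls off the work surface, if the arm or the gripper's body presses on something with over 40 N, if the wrist force passes 120 N, or if a joint passes its speed limit or range.

## Working session

There is one attempt and no reset: what is moved stays moved. The work goes in short steps, Python scripts to look and compute and a tool call to move; the robot and the scene stay as the last step left them, time stands still between calls to the robot, and variables do not carry over. Pictures are saved under pics/ and viewed, at most 10 in all, crops included, and the job is handed in when it is done.

Besides the shell and the picture viewer there is one more tool, called in YAML: its name, and indented under it one key for each argument. jog_arm: Moves the arm, as the interface text tells. Its arguments: {"type":"object","properties":{"series":{"type":"array"},"grip_force":{"type":"number"}},"required":["series"]}

```bash
mkdir -p pics; cat > h.py <<'E'
import numpy as np,cv2
from cell import manip
def K(c):
    f=c["frame"].shape[0]/2/np.tan(np.radians(c["vfov"])/2)
    return np.array([[f,0,c["cx"]],[0,f,c["cy"]],[0,0,1.]]),np.array([c["k1"],0,0,0.])
def ray(c,p):
    k,d=K(c);u=cv2.undistortPoints(np.array(p,float).reshape(-1,1,2),k,d).reshape(-1,2)
    R=np.array(c["R"]);t=np.array(c["t"]);o=-R.T@t
    return o,np.c_[u,np.ones(len(u))]@R
def onz(c,p,z):
    o,v=ray(c,p);return o+v*((z-o[2])/v[:,2])[:,None]
def proj(c,X):
    k,d=K(c);return cv2.projectPoints(np.array(X,float).reshape(-1,1,3),cv2.Rodrigues(np.array(c["R"]))[0],np.array(c["t"],float),k,d)[0].reshape(-1,2)
E
cat > a.py <<'E'
from h import *
import pickle
s=manip.read_state();print(s["clock"],s["eef_pos"],s["eef_rot"],s["finger_gap"],manip.finger_overhang)
cs={n:manip.camera(n) for n in("scene","side")}
pickle.dump(cs,open("c0.pkl","wb"))
for n,c in cs.items():
    cv2.imwrite(f"pics/{n}0.png",cv2.resize(c["frame"][:,:,::-1],(800,600)));print(n,c["vfov"],c["k1"],-np.array(c["R"]).T@c["t"])
E
python3 a.py
```

```text
0.0 [133.75310461 533.20092042 212.86671322] [-3.14034124e+00 -5.15151431e-05  2.89583136e+00] 93.90204983889969 8.0
scene 53.94129925945634 -0.12673175391240138 [1368.2314023    40.9490663   853.28526821]
side 46.80355016541666 -0.103768911550219 [  79.84791507 -810.86603955 1014.890052  ]
```

View pics/scene0.png

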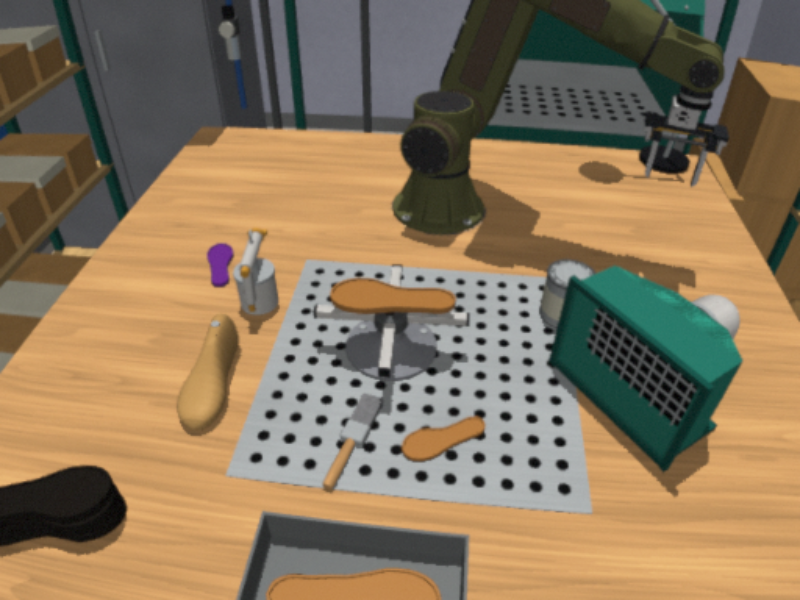

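View pics/side0.png

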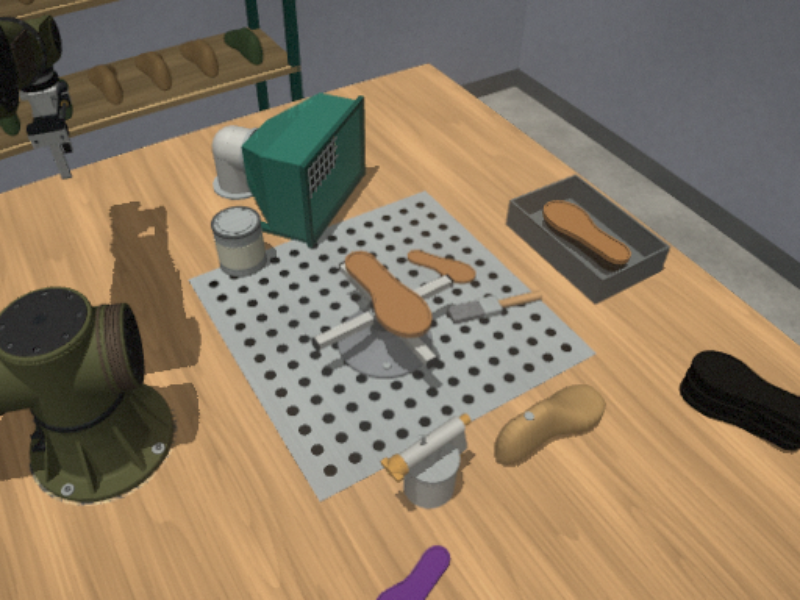

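The sole on the turntable is at scene (392,297), with its broad toe end at the left (≈(345,297)) and its heel at (450,300). In the side view the toe is at (410,320) and the heel at (358,258). Lookalikes in the scene view are the small tan sole on the mat (445,438), the tan sole in the tray (355,590) and the purple one (220,262). I choose the one lying on the spider. Next are close crops of it and of the hood mouth.

```bash
cat > b.py <<'E'
from h import *
import pickle
cs=pickle.load(open("c0.pkl","rb"))
def crop(n,x,y,w,h,s): return cv2.resize(cs[n]["frame"][y:y+h,x:x+w,::-1],None,fx=s,fy=s,interpolation=cv2.INTER_CUBIC)
a=crop("scene",345,165,133,140,3);b=crop("side",150,50,133,140,3)
c=crop("scene",190,160,133,87,3);d=crop("side",190,145,133,87,3)
cv2.imwrite("pics/crop0.png",np.vstack([np.hstack([a[:330],b[:330]]),np.hstack([c,d])]))
for n,p in(("scene",(251,190)),("side",(250,190))):
    h=cv2.cvtColor(cs[n]["frame"],cv2.COLOR_RGB2HSV)
    print(n,h[p[1],p[0]],h[250,300])
E
python3 b.py
```

```text
scene [ 15 164 179] [ 90   6 178]
side [ 14 135 168] [ 60   7 171]
```

View pics/crop0.png

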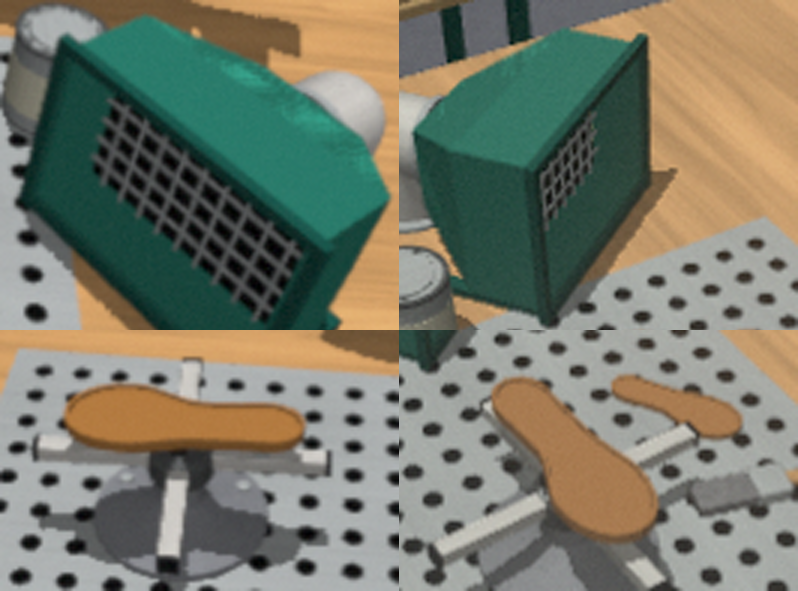

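The crop confirms the large tan sole on the pegs: its toe is the broad end, at left in the scene view and lower right in the side view, with bare arms on either side. The hood's mouth rim corners are also clear. Computing geometry.

```bash
cat > m.py <<'E'
from h import *
import pickle
np.set_printoptions(precision=1,suppress=True)
cs=pickle.load(open("c0.pkl","rb"));S,D=cs["scene"],cs["side"]
print("hood top scene",onz(S,[(367.7,177.7),(455.7,246.7)],215)[:,:2].tolist())
print("hood top side",onz(D,[(193.7,106),(232,62.7)],215)[:,:2].tolist())
print("hood bot",onz(S,[(352.3,232.7)],0),onz(D,[(199.7,157.3)],0))
print("arms scene",onz(S,[(246,230.7),(253.7,170.7)],96)[:,:2].tolist())
print("arms side",onz(D,[(202.3,216),(288,178.3)],96)[:,:2].tolist())
print("toe/heel arms", onz(S,[(202,192),(299,199)],96)[:,:2].tolist())
def sole(c,near,z=134):
    h=cv2.cvtColor(c["frame"],cv2.COLOR_RGB2HSV)
    m=cv2.inRange(h,(8,100,60),(22,255,255))
    n,l,st,ce=cv2.connectedComponentsWithStats(m)
    i=l[near[1],near[0]];print(st[i])
    cnt=max(cv2.findContours((l==i).astype(np.uint8),cv2.RETR_EXTERNAL,cv2.CHAIN_APPROX_NONE)[0],key=len).reshape(-1,2)
    P=onz(c,cnt,z)[:,:2].astype(np.float32)
    H=cv2.convexHull(P).reshape(-1,2);Dm=np.linalg.norm(H[:,None]-H[None],axis=2);a,b=np.unravel_index(Dm.argmax(),Dm.shape)
    f=np.zeros((1200,1200),np.uint8);cv2.fillPoly(f,[np.int32(np.round(P*1+[0,600]))],1)
    mo=cv2.moments(f,True);ang=.5*np.arctan2(2*mo["mu11"],mo["mu20"]-mo["mu02"])
    print("sole ends",H[a],H[b],Dm.max(),"mid",(H[a]+H[b])/2,"ang",np.degrees(np.arctan2(*(H[a]-H[b])[::-1])),"pca",np.degrees(ang))
sole(S,(251,190));sole(D,(250,190))
E
python3 m.py
```

```text
hood top scene [[539.2799538431369, 264.19424065108564], [771.302731464533, 443.7007418584652]]
hood top side [[542.1745030796006, 256.50832051689247], [776.6625216441565, 425.16377223601455]]
hood bot [[544.1 259.4   0. ]] [[547.1 258.2   0. ]]
arms scene [[663.0490018177837, -56.463698058635785], [393.50820956555845, -66.01740660597702]]
arms side [[397.4421888451994, -63.726747175022524], [685.3364668835204, -62.99747572198419]]
toe/heel arms [[518.631920932799, -211.50717327187968], [515.1010954696865, 84.95572219834426]]
[ 211  178   80   23 1356]
sole ends [ 512.2 -175.9] [548.   56.6] 235.22673 mid [530.1 -59.6] ang -98.75874 pca -89.98491527233818
[ 221  161   55   55 1463]
sole ends [547.3  60.4] [ 536.4 -178.3] 238.94788 mid [541.8 -59. ] ang 87.39569 pca 89.30328377678484
```

jog_arm:
  series:
    - [0,0,0.5,0,0,0.08,1]
    - [0,0,1,0,0,0.157,1]
    - [0.3,-0.5,1,0,0,0.157,1]
    - [0.6,-1,1,0,0,0.157,1]
    - [0.7,-1,1,0,0,0.157,1]
  grip_force: 10

```text
clock: 0.52
eef_pos: [200.0, 433.5, 330.1]
eef_rot: [3.141, 0.001, -3.139]
wrist_force: [0.6, 1.0, -0.8]
finger_gap: 64.2
finger_force: 0.0
```

jog_arm:
  series:
    - [0.35,-0.35,0,0,0,0,1]
    - [0.7,-0.7,0,0,0,0,1]
    - [0.8,-1,0.2,0,0,0,1]
    - [0.8,-1,0.3,0,0,0,1]

```text
clock: 0.85
eef_pos: [296.8, 312.3, 363.8]
eef_rot: [-3.139, -0.003, 3.142]
wrist_force: [-0.1, 0.5, 0.6]
finger_gap: 37.0
finger_force: 0.0
```

jog_arm:
  series:
    - [0.35,-0.35,0,0,0,0,1]
    - [0.7,-0.7,0,0,0,0,1]
    - [0.8,-1,0.2,0,0,0,1]
    - [0.8,-1,0.3,0,0,0,1]

```text
clock: 1.18
eef_pos: [392.9, 192.4, 399.8]
eef_rot: [-3.14, -0.004, 3.142]
wrist_force: [0.3, 1.7, -0.2]
finger_gap: 10.5
finger_force: 0.0
```

jog_arm:
  series:
    - [0.35,-0.35,0,0,0,0,1]
    - [0.7,-0.7,0,0,0,0,1]
    - [0.7,-1,0,0,0,0,1]
    - [0.7,-1,0,0,0,0,1]

```text
clock: 1.52
eef_pos: [477.4, 71.7, 400.4]
eef_rot: [-3.141, -0.002, 3.141]
wrist_force: [-0.2, 0.7, -0.6]
finger_gap: 0.2
finger_force: 0.0
```

jog_arm:
  series:
    - [0,-0.35,0,0,0,0,1]
    - [0,-0.7,0,0,0,0,1]
    - [0,-1,0,0,0,0,1]
    - [0,-1,0,0,0,0,1]
    - [0,-1,0,0,0,0,1]

```text
clock: 1.93
eef_pos: [476.1, -46.5, 400.9]
eef_rot: [3.141, -0.001, 3.139]
wrist_force: [0.6, 0.0, -0.8]
finger_gap: 0.3
finger_force: 0.0
```

```bash
cat >> h.py <<'E'
def wrist():
    from scipy.spatial.transform import Rotation as Ro
    s=manip.read_state();c=manip.camera("wrist")
    T=np.eye(4);T[:3,:3]=Ro.from_euler("xyz",s["eef_rot"]).as_matrix();T[:3,3]=s["eef_pos"]
    M=np.linalg.inv(T@np.array(c["hand_eye"]));c["R"]=M[:3,:3];c["t"]=M[:3,3];return c
E
cat > w.py <<'E'
from h import *
import pickle,sys
c=wrist();pickle.dump(c,open("w.pkl","wb"));print(-c["R"].T@c["t"],c["R"],c["vfov"])
cv2.imwrite(f"pics/{sys.argv[1]}.png",cv2.resize(c["frame"][:,:,::-1],(768,576)))
cs=pickle.load(open("c0.pkl","rb"));f=1/1.5625
print("gun bottom/tin bottom/nozzle-side",onz(cs["scene"],np.array([(258,312)])*f,0),onz(cs["side"],np.array([(435,500),(242,268)])*f,0))
E
python3 w.py w0
```

```text
[406.70491479 -46.7986543  572.02755374] [[ 2.01646475e-03  9.99997931e-01 -2.67595574e-04]
 [ 9.71475199e-01 -1.89549352e-03  2.37133602e-01]
 [ 2.37132604e-01 -7.38134014e-04 -9.71477011e-01]] 58.597271114338106
gun bottom/tin bottom/nozzle-side [[ 465.2061372  -359.90146178    0.        ]] [[ 4.32689089e+02 -3.94713312e+02 -1.13686838e-13]
 [ 3.85772673e+02  2.72066567e+02  1.13686838e-13]]
```

View pics/w0.png

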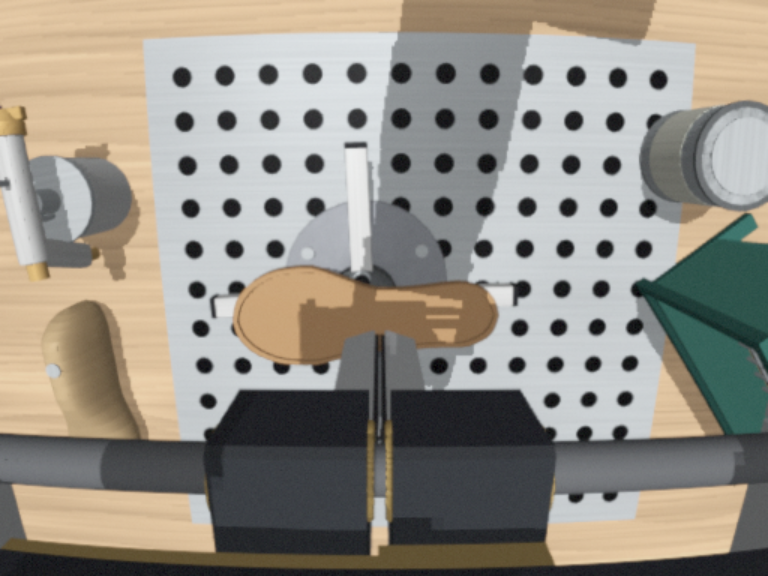

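The wrist picture shows the bare near (right) arm from hub to tip (355,146), the toe arm tip at (212,307), the heel arm tip at (516,294), the sole between them, and the hood's near top corner at (641,289).

```bash
cat > m2.py <<'E'
from h import *
import pickle
np.set_printoptions(precision=1,suppress=True)
c=pickle.load(open("w.pkl","rb"))
e=onz(c,np.array([(355.5,145),(212,307),(516,294)])/1.5,96)[:,:2];r,t,h=e
print("ends right,toe,heel",e,"toe-heel len",np.linalg.norm(t-h),"mid",(t+h)/2,"heading",np.degrees(np.arctan2(*(t-h)[::-1])))
print("axis from right",r, np.linalg.norm(r-(t+h)/2))
print("right arm line dir",[np.degrees(np.arctan2(*(q[1]-q[0])[:2][::-1])) for q in [onz(c,np.array(p)/1.5,96) for p in ([(346,148),(349.5,265)],[(366,146),(372.5,265)])]])
print("hood corner",onz(c,np.array([(641,289)])/1.5,215))
h=cv2.cvtColor(c["frame"],cv2.COLOR_RGB2HSV);print(h[215,200],h[205,280])
m=cv2.inRange(h,(5,70,50),(22,255,255));n,l,st,ce=cv2.connectedComponentsWithStats(m);i=l[215,200];print(st[i]/1)
cnt=max(cv2.findContours((l==i).astype(np.uint8),0,1)[0],key=len).reshape(-1,2)
P=onz(c,cnt,140)[:,:2];print("sole y",P[:,1].min(),P[:,1].max(),P[P[:,1].argmin()],P[P[:,1].argmax()],"x",P[:,0].min(),P[:,0].max())
E
python3 m2.py
```

```text
ends right,toe,heel [[ 389.1  -68.2]
 [ 540.3 -210. ]
 [ 527.8   84.8]] toe-heel len 295.02004043589835 mid [534.1 -62.6] heading -87.57023652663503
axis from right [389.1 -68.2] 145.09270245766794
right arm line dir [np.float64(0.8926467021768164), np.float64(2.80215585782498)]
hood corner [[494.  145.9 215. ]]
[ 15 110 149] [ 16 111 133]
[ 155.  177.  177.   67. 7853.]
sole y -177.7836964874667 56.459219400039416 [ 546.5 -177.8] [537.1  56.5] x 490.96295563049046 581.9611826446776
```

jog_arm:
  series:
    - [0.25,-0.07,-0.2,0,0,0,1]
    - [0.5,-0.14,-0.45,0,0,0,1]
    - [0.735,-0.215,-0.7,0,0,0,1]
    - [0.735,-0.215,-0.83,0,0,0,1]
    - [0.735,-0.215,-0.83,0,0,0,1]

```text
clock: 2.4
eef_pos: [564.2, -69.4, 296.6]
eef_rot: [3.14, -0.008, -3.139]
wrist_force: [0.1, 0.5, -0.6]
finger_gap: 0.8
finger_force: 0.0
```

jog_arm:
  series:
    - [0.25,-0.07,-0.2,0,0,0,1]
    - [0.5,-0.14,-0.45,0,0,0,1]
    - [0.735,-0.215,-0.7,0,0,0,1]
    - [0.735,-0.215,-0.83,0,0,0,1]
    - [0.735,-0.215,-0.83,0,0,0,1]
    - [0.735,-0.215,-0.83,0,0,0,1]

```text
clock: 2.9
eef_pos: [652.5, -95.6, 203.5]
eef_rot: [-3.142, 0.0, -3.139]
wrist_force: [1.1, 0.5, -0.1]
finger_gap: 0.9
finger_force: 0.0
```

jog_arm:
  series:
    - [0,0,-0.2,0,0,0,1]
    - [0,0,-0.45,0,0,0,1]
    - [0,0,-0.7,0,0,0,1]
    - [0,0,-0.9,0,0,0,1]
    - [0,0,-1,0,0,0,1]
    - [0,0,-1,0,0,0,1]
    - [0,0,-1,0,0,0,1]

```text
clock: 3.48
eef_pos: [653.4, -96.5, 84.8]
eef_rot: [-3.141, 0.003, -3.14]
wrist_force: [-0.1, -0.3, -0.1]
finger_gap: 0.5
finger_force: 0.0
```

```bash
cat > plan.py <<'E'
import sys,numpy as np
# commanded tool centre for spider left-arm angle a: follow arc
C=np.array([536,-61.])
def pos(a,r=115):
    a=np.radians(a);n=np.array([-np.sin(a),np.cos(a)])
    h=12.5*abs(n[1])+8*abs(n[0])
    return C+r*np.array([np.cos(a),np.sin(a)])-(10+h)*n
if __name__=="__main__":
    cur=np.array([652.4,-98.2])
    for lim in [(2,18),(18,40),(40,62),(62,84),(84,106),(106,128),(128,146)]:
        print(lim,[[round(float(v),2) for v in (pos(a)-cur)/120] for a in np.linspace(*lim,9)[1:]]);cur=pos(lim[1])
E
python3 plan.py
```

```text
(2, 18) [[-0.0, 0.19], [0.0, 0.22], [0.01, 0.25], [0.01, 0.28], [0.01, 0.31], [0.01, 0.35], [0.01, 0.38], [0.0, 0.41]]
(18, 40) [[-0.01, 0.05], [-0.01, 0.09], [-0.02, 0.14], [-0.04, 0.18], [-0.05, 0.23], [-0.07, 0.27], [-0.09, 0.31], [-0.11, 0.36]]
(40, 62) [[-0.02, 0.04], [-0.05, 0.08], [-0.08, 0.12], [-0.11, 0.16], [-0.14, 0.2], [-0.17, 0.23], [-0.21, 0.27], [-0.25, 0.3]]
(62, 84) [[-0.04, 0.03], [-0.08, 0.06], [-0.12, 0.08], [-0.17, 0.11], [-0.21, 0.13], [-0.26, 0.15], [-0.31, 0.17], [-0.36, 0.18]]
(84, 106) [[-0.05, 0.01], [-0.1, 0.02], [-0.14, 0.03], [-0.19, 0.03], [-0.23, 0.04], [-0.27, 0.04], [-0.31, 0.04], [-0.35, 0.03]]
(106, 128) [[-0.04, -0.0], [-0.09, -0.01], [-0.13, -0.02], [-0.17, -0.03], [-0.21, -0.04], [-0.26, -0.06], [-0.3, -0.07], [-0.34, -0.09]]
(128, 146) [[-0.03, -0.02], [-0.07, -0.03], [-0.1, -0.05], [-0.13, -0.07], [-0.16, -0.1], [-0.19, -0.12], [-0.22, -0.14], [-0.25, -0.17]]
```

jog_arm:
  series:
    - [0,0.04,0,0,0,0,1]
    - [0,0.09,0,0,0,0,1]
    - [0,0.14,0,0,0,0,1]
    - [0,0.19,0,0,0,0,1]
    - [0,0.24,0,0,0,0,1]
    - [0,0.3,0,0,0,0,1]
    - [0,0.36,0,0,0,0,1]
    - [0,0.41,0,0,0,0,1]

```text
clock: 4.15
eef_pos: [652.3, -46.7, 81.8]
eef_rot: [-3.142, -0.001, -3.141]
wrist_force: [-1.5, -2.8, 1.3]
finger_gap: 0.4
finger_force: 1.6
```

jog_arm:
  series:
    - [-0.01,0.05,0,0,0,0,1]
    - [-0.01,0.09,0,0,0,0,1]
    - [-0.02,0.14,0,0,0,0,1]
    - [-0.04,0.18,0,0,0,0,1]
    - [-0.05,0.23,0,0,0,0,1]
    - [-0.07,0.27,0,0,0,0,1]
    - [-0.09,0.31,0,0,0,0,1]
    - [-0.11,0.36,0,0,0,0,1]

```text
clock: 4.82
eef_pos: [639.2, -4.1, 82.1]
eef_rot: [-3.142, 0.0, -3.141]
wrist_force: [0.0, -3.8, 0.2]
finger_gap: 0.8
finger_force: 1.5
```

```bash
cat > v.py <<'E'
from h import *
import sys
print(manip.read_state()["wrist_force"])
a=manip.camera("scene")["frame"][120:330,150:450,::-1];b=manip.camera("side")["frame"][50:260,110:410,::-1]
cv2.imwrite(f"pics/{sys.argv[1]}.png",cv2.resize(np.hstack([a,b]),(800,280),interpolation=cv2.INTER_CUBIC))
E
python3 v.py v1
```

```text
[ 0.04033301 -3.82807782  0.21420572]
```

View pics/v1.png

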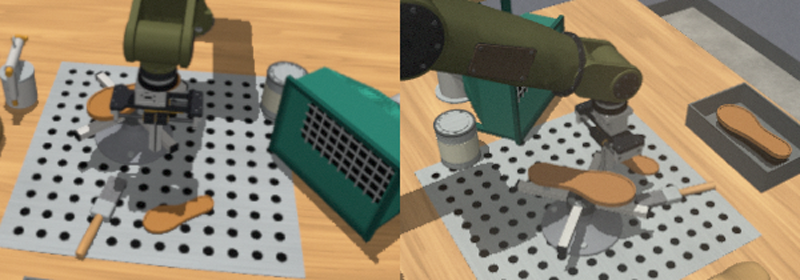

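The table has turned about 40° counter-clockwise with a force of about 3.8 N. The sole is still on its pegs, with its toe now at (630,188) in the side half. I'll carry on.

jog_arm:
  series:
    - [-0.02,0.04,0,0,0,0,1]
    - [-0.05,0.08,0,0,0,0,1]
    - [-0.08,0.12,0,0,0,0,1]
    - [-0.11,0.16,0,0,0,0,1]
    - [-0.14,0.2,0,0,0,0,1]
    - [-0.17,0.23,0,0,0,0,1]
    - [-0.21,0.27,0,0,0,0,1]
    - [-0.25,0.3,0,0,0,0,1]

```text
clock: 5.58
eef_pos: [609.0, 32.2, 82.1]
eef_rot: [3.142, 0.0, -3.141]
wrist_force: [2.3, -3.1, 0.0]
finger_gap: 0.2
finger_force: 1.4
```

jog_arm:
  series:
    - [-0.04,0.03,0,0,0,0,1]
    - [-0.08,0.06,0,0,0,0,1]
    - [-0.12,0.08,0,0,0,0,1]
    - [-0.17,0.11,0,0,0,0,1]
    - [-0.21,0.13,0,0,0,0,1]
    - [-0.26,0.15,0,0,0,0,1]
    - [-0.31,0.17,0,0,0,0,1]
    - [-0.36,0.18,0,0,0,0,1]

```text
clock: 6.25
eef_pos: [565.6, 53.6, 82.1]
eef_rot: [3.141, 0.0, -3.141]
wrist_force: [1.4, -2.4, 0.5]
finger_gap: 0.6
finger_force: 1.3
```

jog_arm:
  series:
    - [-0.05,0.01,0,0,0,0,1]
    - [-0.1,0.02,0,0,0,0,1]
    - [-0.14,0.03,0,0,0,0,1]
    - [-0.19,0.03,0,0,0,0,1]
    - [-0.23,0.04,0,0,0,0,1]
    - [-0.27,0.04,0,0,0,0,1]
    - [-0.31,0.04,0,0,0,0,1]
    - [-0.35,0.03,0,0,0,0,1]

```text
clock: 6.92
eef_pos: [523.8, 57.0, 82.1]
eef_rot: [3.141, 0.0, -3.141]
wrist_force: [2.8, 2.0, 0.2]
finger_gap: 0.9
finger_force: 1.8
```

jog_arm:
  series:
    - [-0.04,0,0,0,0,0,1]
    - [-0.09,-0.01,0,0,0,0,1]
    - [-0.13,-0.02,0,0,0,0,1]
    - [-0.17,-0.03,0,0,0,0,1]
    - [-0.21,-0.04,0,0,0,0,1]
    - [-0.26,-0.06,0,0,0,0,1]
    - [-0.3,-0.07,0,0,0,0,1]
    - [-0.34,-0.09,0,0,0,0,1]

```text
clock: 7.58
eef_pos: [482.9, 46.0, 82.1]
eef_rot: [3.141, 0.0, -3.141]
wrist_force: [4.3, 0.1, -0.1]
finger_gap: 0.4
finger_force: 1.5
```

jog_arm:
  series:
    - [-0.03,-0.02,0,0,0,0,1]
    - [-0.07,-0.03,0,0,0,0,1]
    - [-0.1,-0.05,0,0,0,0,1]
    - [-0.13,-0.07,0,0,0,0,1]
    - [-0.16,-0.1,0,0,0,0,1]
    - [-0.19,-0.12,0,0,0,0,1]
    - [-0.22,-0.14,0,0,0,0,1]
    - [-0.25,-0.17,0,0,0,0,1]

```text
clock: 8.25
eef_pos: [453.1, 25.4, 82.1]
eef_rot: [3.142, 0.0, -3.141]
wrist_force: [3.3, 1.1, 0.0]
finger_gap: 0.3
finger_force: 1.5
```

```bash
python3 v.py v2; python3 w.py w2
```

```text
[3.34910584 1.06045895 0.03133432]
[383.27820078  24.73854821 253.04281938] [[-7.34936931e-04  9.99999562e-01 -5.79762501e-04]
 [ 9.71612788e-01  8.51231973e-04  2.36575286e-01]
 [ 2.36575676e-01 -3.89436745e-04 -9.71612988e-01]] 58.597271114338106
gun bottom/tin bottom/nozzle-side [[ 465.2061372  -359.90146178    0.        ]] [[ 4.32689089e+02 -3.94713312e+02 -1.13686838e-13]
 [ 3.85772673e+02  2.72066567e+02  1.13686838e-13]]
```

View pics/w2.png

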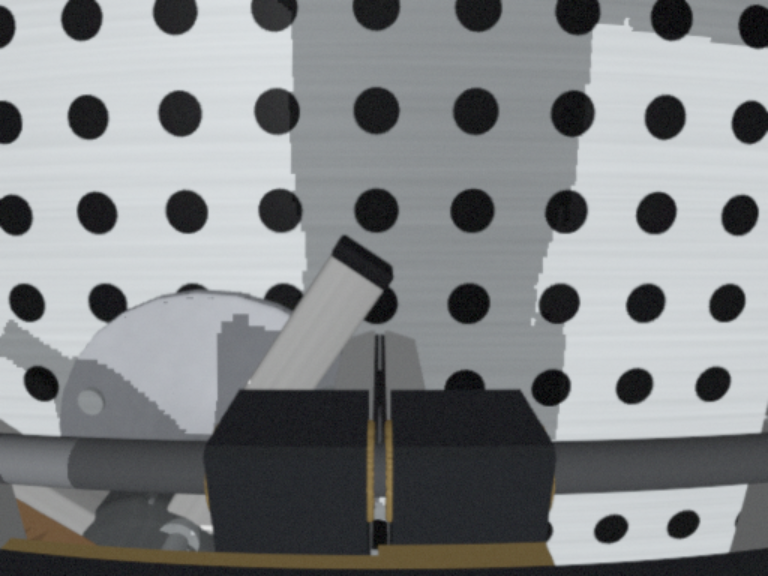

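The left arm's edges are visible at (338,255)–(255,388) and (385,290)–(320,390), which gives its angle.

```bash
python3 - <<'E'
from h import *
import pickle
from plan import pos,C
c=pickle.load(open("w.pkl","rb"))
for p in ([(255,388),(333,258)],[(320,390),(387,291)]):
    q=onz(c,np.array(p)/1.5,96)[:,:2];d=q[1]-q[0];print(q,np.degrees(np.arctan2(d[1],d[0])))
e=onz(c,np.array([(361,262)])/1.5,96)[0,:2]-C;print(e,np.hypot(*e),np.degrees(np.arctan2(e[1],e[0])))
for a in (149,152,155,158):print((pos(a)-pos(146))/120)
E
```

```text
[[455.47018533 -16.75065946]
 [411.51297234  10.33852898]] 148.3560229045595
[[456.00055118   5.03584469]
 [422.05872276  27.15950761]] 146.90324205166908
[-123.22472779   80.03320231] 146.93415876417941 146.9966876757089
[-0.03610336 -0.03650456]
[-0.07040521 -0.07514812]
[-0.10276389 -0.1158484 ]
[-0.13304086 -0.15851235]
```

jog_arm:
  series:
    - [-0.02,-0.018,0,0,0,0,1]
    - [-0.036,-0.036,0,0,0,0,1]
    - [-0.053,-0.055,0,0,0,0,1]
    - [-0.07,-0.075,0,0,0,0,1]
    - [-0.087,-0.095,0,0,0,0,1]
    - [-0.103,-0.116,0,0,0,0,1]
    - [-0.113,-0.13,0,0,0,0,1]
    - [-0.113,-0.13,0,0,0,0,1]

```text
clock: 9.07
eef_pos: [439.5, 9.7, 82.0]
eef_rot: [-3.142, -0.001, -3.141]
wrist_force: [-0.4, 1.7, 1.0]
finger_gap: 0.6
finger_force: 0.2
```

jog_arm:
  series:
    - [0.03,0.07,0,0,0,0,1]
    - [0.08,0.17,0,0,0,0,1]
    - [0.08,0.19,0.1,0,0,0,1]
    - [0.08,0.19,0.4,0,0,0,1]
    - [0.08,0.19,0.7,0,0,0,1]
    - [0.08,0.19,1,0,0,0,1]
    - [0.08,0.19,1,0,0,0,1]

```text
clock: 9.65
eef_pos: [451.5, 33.4, 208.2]
eef_rot: [-3.141, 0.008, -3.14]
wrist_force: [-0.4, 0.3, 0.6]
finger_gap: 0.4
finger_force: 0.0
```

jog_arm:
  series:
    - [0,0,0.3,0,0,0,1]
    - [-0.1,0.2,0.6,0,0,0,1]
    - [-0.2,0.4,0.9,0,0,0,1]
    - [-0.3,0.6,1,0,0,0,1]
    - [-0.3,0.6,1,0,0,0,1]

```text
clock: 10.07
eef_pos: [412.7, 108.2, 325.8]
eef_rot: [3.14, 0.005, -3.138]
wrist_force: [0.5, -0.0, 0.9]
finger_gap: 0.3
finger_force: 0.0
```

jog_arm:
  series:
    - [0,0,0.3,0,0,0,1]
    - [0,0.2,0.6,0,0,0,1]
    - [0,0.4,0.9,0,0,0,1]
    - [0,0.4,1,0,0,0,1]
    - [0,0.4,1,0,0,0,1]

```text
clock: 10.48
eef_pos: [413.8, 154.1, 444.4]
eef_rot: [3.141, 0.003, -3.139]
wrist_force: [0.8, 0.0, -0.5]
finger_gap: 0.7
finger_force: 0.0
```

```bash
python3 w.py w3
```

```text
[343.73716389 153.351246   615.23445044] [[-2.88562549e-03  9.99995784e-01  3.24027118e-04]
 [ 9.70508549e-01  2.72242852e-03  2.41051332e-01]
 [ 2.41049434e-01  1.01005496e-03 -9.70512313e-01]] 58.597271114338106
gun bottom/tin bottom/nozzle-side [[ 465.2061372  -359.90146178    0.        ]] [[ 4.32689089e+02 -3.94713312e+02 -1.13686838e-13]
 [ 3.85772673e+02  2.72066567e+02  1.13686838e-13]]
```

View pics/w3.png

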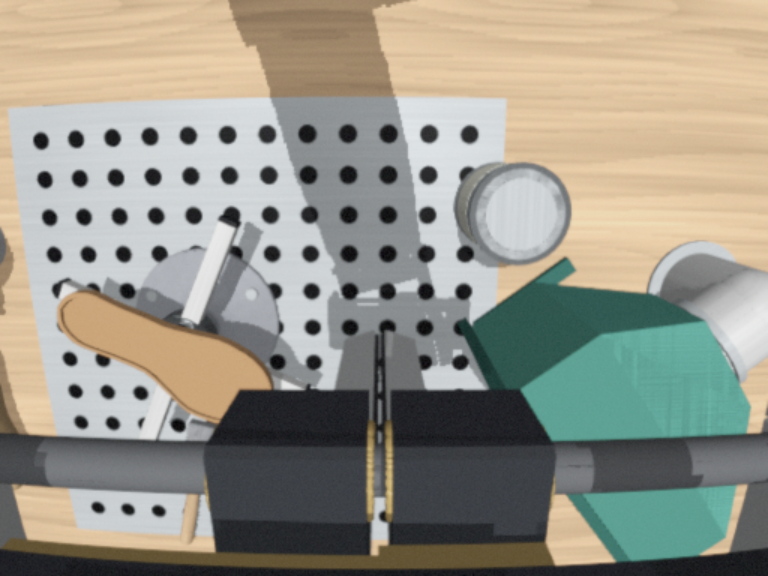

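The sole is still on its pegs with its toe at lower right (268,385) and the left arm tip at (229,218). The hood's mouth rim is hidden here, so I'll refine with the fixed cameras.

```bash
cat > f.py <<'E'
from h import *
import pickle,sys
cs={n:manip.camera(n) for n in("scene","side")};pickle.dump(cs,open("c1.pkl","wb"));c0=pickle.load(open("c0.pkl","rb"))
def crop(c,n,x,y,w,h,s): return cv2.resize(c[n]["frame"][y:y+h,x:x+w,::-1],None,fx=s,fy=s,interpolation=cv2.INTER_CUBIC)
a=crop(c0,"scene",345,165,133,145,3)[:,:399];b=crop(c0,"side",150,50,133,145,3)
c=crop(cs,"scene",185,145,133,54+0,3);c=crop(cs,"scene",190,165,133,55,3);d=crop(cs,"side",190,150,133,55,3)
cv2.imwrite(f"pics/{sys.argv[1]}.png",np.vstack([np.hstack([a,b]),np.hstack([c,d])]))
E
python3 f.py f1
```

```text
(no output)
```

View pics/f1.png

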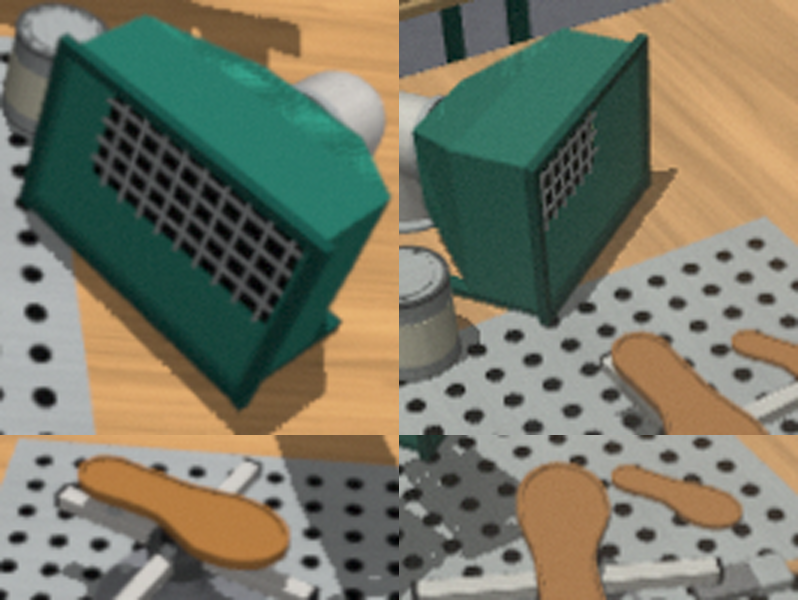

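```bash
cat > m3.py <<'E'
from h import *
import pickle
np.set_printoptions(precision=1,suppress=True)
c1=pickle.load(open("c1.pkl","rb"));S,D=c1["scene"],c1["side"];W=pickle.load(open("w.pkl","rb"))
s=lambda p:(np.array(p)-[0,0])/3+[345,165]-1/3
d=lambda p:(np.array(p)-[399,0])/3+[150,50]-1/3
def tri(p,q):
    o,v=ray(S,[p]);o2,v2=ray(D,[q]);v=v[0];v2=v2[0]
    k=np.linalg.lstsq(np.c_[v,-v2],o2-o,rcond=None)[0];a=o+k[0]*v;b=o2+k[1]*v2;return (a+b)/2,np.linalg.norm(a-b)
prs=dict(TN=((64,37),(534,168)),BN=((20,204),(551,322)),TF=((328,248),(647,36)),BF=((240,408),(651,185)))
M=[]
for n,(p,q) in prs.items():
    z=215*(n[0]=="T");x,g=tri(s(p),d(q));M.append(x[:2]);print(n,"tri",x,g,"S",onz(S,[s(p)],z)[0,:2],"D",onz(D,[d(q)],z)[0,:2])
s2=lambda p:(np.array(p)-[0,435])/3+[190,165]-1/3
d2=lambda p:(np.array(p)-[399,435])/3+[190,150]-1/3
e=[onz(S,[s2(p)],96)[0,:2] for p in((62,492),(252,464),(312,585))];print("S heel,left,toe tips",e,np.degrees(np.arctan2(*(e[2]-e[0])[::-1])),(e[2]+e[0])/2)
e=[onz(D,[d2(p)],96)[0,:2] for p in((421,582),(718,563))];print("D left,right tips",e,np.degrees(np.arctan2(*(e[1]-e[0])[::-1])),(e[0]+e[1])/2)
e=onz(W,np.array([(229,216),(62,289)])/1.5,96)[:,:2];C=np.array([536,-61]);print("W left,heel",e,[np.degrees(np.arctan2(*(q-C)[::-1])) for q in e],[np.hypot(*(q-C)) for q in e])
for p in ([(215,234),(181,321)],[(237,236),(204,315)]):
    q=onz(W,np.array(p)/1.5,96)[:,:2];v=q[0]-q[1];print("W left arm edge ang",np.degrees(np.arctan2(v[1],v[0])))
E
python3 m3.py; sed -i 's/c0.pkl/c1.pkl/;/^print/d;s/^sole(S.*$/sole(S,(240,180));sole(D,(250,175))/' m.py; python3 m.py
```

```text
TN tri [543.9 256.5 218.1] 5.162415534059359 S [536.7 259.8] D [545.5 256.6]
BN tri [548.  255.2   3.5] 0.6207440245202474 S [544.3 256.4] D [549.7 258.5]
TF tri [780.  433.1 217.8] 7.647612018055171 S [773.7 439. ] D [781.3 430.9]
BF tri [780.8 432.2   3.8] 7.805003060868311 S [775.  437.8] D [783.3 431.2]
S heel,left,toe tips [array([ 476.1, -194.1]), array([404.8,   0.5]), array([584.5,  71.3])] 67.79260521167502 [530.3 -61.4]
D left,right tips [array([414.8,   2.4]), array([ 671.6, -123. ])] -26.03251541673743 [543.2 -60.3]
W left,heel [[ 396.3    0.9]
 [ 473.3 -191.4]] [np.float64(156.10584609432055), np.float64(-115.67693616756236)] [np.float64(152.84663433116606), np.float64(144.68181281314338)]
W left arm edge ang 154.67696642884698
W left arm edge ang 154.04197492048988
[ 216  172   70   38 1335]
sole ends [ 472.8 -174.3] [584.   41.2] 242.49109 mid [528.4 -66.5] ang -117.29478 pca 62.35621409053232
[ 229  159   31   62 1407]
sole ends [590.1  45.1] [ 486.8 -172.8] 241.10416 mid [538.4 -63.9] ang 64.65437 pca 63.008020966672426
```

jog_arm:
  series:
    - [0.1,-0.3,0,0,0,0,1]
    - [0.2,-0.6,-0.3,0,0,0,1]
    - [0.3,-0.9,-0.6,0,0,0,1]
    - [0.31,-1,-0.9,0,0,0,1]
    - [0.31,-1,-1,0,0,0,1]
    - [0.31,-1,-1,0,0,0,1]

```text
clock: 11.13
eef_pos: [448.9, 31.0, 316.0]
eef_rot: [-3.141, -0.01, 3.139]
wrist_force: [-0.7, 0.3, -0.2]
finger_gap: 0.2
finger_force: 0.0
```

jog_arm:
  series:
    - [0,0,-0.3,0,0,0,1]
    - [0,0,-0.6,0,0,0,1]
    - [0,0,-0.9,0,0,0,1]
    - [0,0,-1,0,0,0,1]
    - [0,0,-1,0,0,0,1]

```text
clock: 11.55
eef_pos: [449.4, 33.2, 200.0]
eef_rot: [3.142, -0.005, -3.141]
wrist_force: [0.0, 0.4, -0.0]
finger_gap: 0.4
finger_force: 0.0
```

jog_arm:
  series:
    - [0,0,-0.3,0,0,0,1]
    - [0,0,-0.6,0,0,0,1]
    - [0,0,-0.9,0,0,0,1]
    - [0,0,-1,0,0,0,1]
    - [0,0,-1,0,0,0,1]
    - [0,0,-1,0,0,0,1]

```text
clock: 12.05
eef_pos: [451.6, 33.0, 83.6]
eef_rot: [-3.142, 0.001, -3.141]
wrist_force: [0.1, -0.1, 0.7]
finger_gap: 0.8
finger_force: 0.0
```

jog_arm:
  series:
    - [-0.03,-0.07,0,0,0,0,1]
    - [-0.06,-0.13,0,0,0,0,1]
    - [-0.085,-0.18,0,0,0,0,1]
    - [-0.1,-0.215,0,0,0,0,1]
    - [-0.115,-0.25,0,0,0,0,1]
    - [-0.13,-0.28,0,0,0,0,1]
    - [-0.14,-0.303,0,0,0,0,1]
    - [-0.14,-0.303,0,0,0,0,1]

```text
clock: 12.72
eef_pos: [433.7, -4.1, 82.1]
eef_rot: [-3.141, 0.0, -3.141]
wrist_force: [0.9, 0.1, -0.7]
finger_gap: 0.4
finger_force: 0.0
```

jog_arm:
  series:
    - [0.03,0.1,0,0,0,0,1]
    - [0.06,0.2,0,0,0,0,1]
    - [0.06,0.22,0.1,0,0,0,1]
    - [0.06,0.22,0.4,0,0,0,1]
    - [0.06,0.22,0.7,0,0,0,1]
    - [0.06,0.22,1,0,0,0,1]
    - [0.06,0.22,1,0,0,0,1]

```text
clock: 13.3
eef_pos: [443.1, 22.8, 208.0]
eef_rot: [-3.141, 0.009, -3.14]
wrist_force: [-0.2, 0.7, 0.7]
finger_gap: 0.5
finger_force: 0.0
```

jog_arm:
  series:
    - [0,0,0.3,0,0,0,1]
    - [0.1,-0.2,0.6,0,0,0,1]
    - [0.2,-0.4,0.9,0,0,0,1]
    - [0.2,-0.6,1,0,0,0,1]
    - [0.2,-0.6,1,0,0,0,1]

```text
clock: 13.72
eef_pos: [466.1, -52.4, 325.2]
eef_rot: [-3.14, 0.004, 3.14]
wrist_force: [0.2, -0.0, -0.5]
finger_gap: 0.3
finger_force: 0.0
```

jog_arm:
  series:
    - [0,0,0.3,0,0,0,1]
    - [0.1,0,0.6,0,0,0,1]
    - [0.1,0,0.8,0,0,0,1]
    - [0.1,0,0.8,0,0,0,1]
    - [0.1,0,0.8,0,0,0,1]

```text
clock: 14.13
eef_pos: [477.2, -49.0, 417.7]
eef_rot: [-3.141, 0.0, -3.141]
wrist_force: [0.4, 0.9, -0.6]
finger_gap: 0.5
finger_force: 0.0
```

```bash
python3 w.py w4|head -1
```

```text
[407.71410189 -49.38783841 588.73039016] [[-1.20396145e-03  9.99999006e-01 -7.33226768e-04]
```

View pics/w4.png

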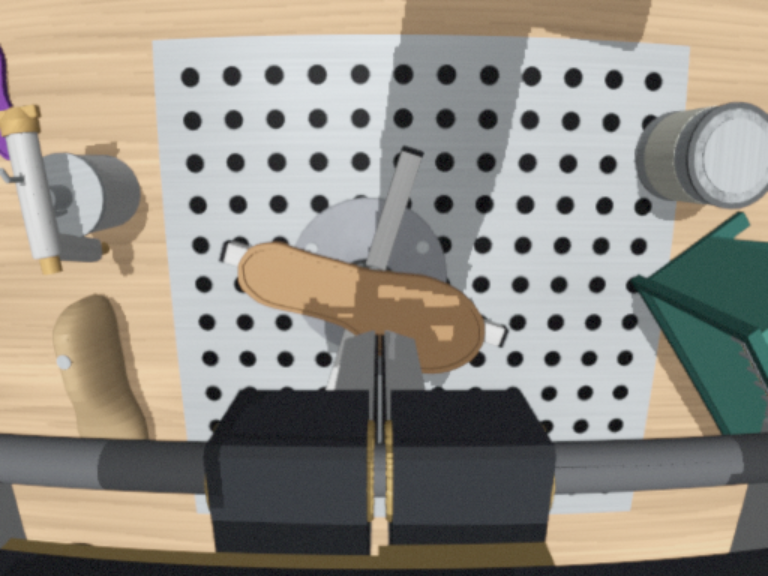

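The heel arm tip is at (224,250), the toe arm tip at (505,335) and the left arm tip at (412,151). The hood's bottom front edge runs (637,284)→(735,432).

```bash
cat > m4.py <<'E'
from h import *
import pickle
np.set_printoptions(precision=1,suppress=True)
W=pickle.load(open("w.pkl","rb"));A=lambda v:np.degrees(np.arctan2(v[1],v[0]))
hh,t,l=onz(W,np.array([(223.5,251),(505,335.5),(412,151)])/1.5,96)[:,:2]
print("heel,toe,left",hh,t,l,"mid",(hh+t)/2,np.linalg.norm(t-hh),"heading",A(t-hh),"left-mid",A(l-(hh+t)/2)-90)
for p in ([(402,155),(370,262)],[(422,158),(388,265)]):
    q=onz(W,np.array(p)/1.5,96)[:,:2];print("edge",A(q[0]-q[1])-90)
b=onz(W,np.array([(637,284),(735,432)])/1.5,0)[:,:2];d=b[1]-b[0];d/=np.linalg.norm(d);m=b[0]+151*d
print("hood",b,A(d),"mouth",m,"target",A(m-(hh+t)/2),A(m-[536,-61]))
h=cv2.cvtColor(W["frame"],cv2.COLOR_RGB2HSV);mk=cv2.inRange(h,(5,70,50),(22,255,255));n,L,st,ce=cv2.connectedComponentsWithStats(mk);i=L[187,200];print(st[i])
cnt=max(cv2.findContours((L==i).astype(np.uint8),0,1)[0],key=len).reshape(-1,2)
P=onz(W,cnt,140)[:,:2]
for a in (70,71,72,73,74):
    u=np.array([np.cos(np.radians(a)),np.sin(np.radians(a))]);s=P@u
    print(a,s.max()-s.min(),P[s.argmax()],P[s.argmin()],A(P[s.argmax()]-P[s.argmin()]))
E
python3 m4.py
python3 - <<'E'
from h import *
import pickle
cs={n:manip.camera(n) for n in("scene","side")};pickle.dump(cs,open("c1.pkl","wb"))
E
sed -i 's/^sole(S.*$/sole(S,(250,185));sole(D,(250,175))/' m.py; python3 m.py
```

```text
heel,toe,left [ 490.  -202.3] [576.7  78.6] [395.4 -19. ] mid [533.3 -61.8] 293.9574626926143 heading 72.8442707673102 left-mid 72.76560882147749
edge 73.50838112463819
edge 72.94227838203699
hood [[544.9 262.6]
 [751.6 435.7]] 39.95180425555655 mouth [660.7 359.6] target 73.18533564507295 73.48698474091118
[ 158  160  165   89 7207]
70 233.08853970284108 [578.3  41.8] [ 494.5 -175.7] 68.93753016766539
71 233.08340723037279 [567.9  45.5] [ 494.5 -175.7] 71.64052183815656
72 233.09338494563602 [567.9  45.5] [ 494.5 -175.7] 71.64052183815656
73 233.03236015781846 [567.9  45.5] [ 494.5 -175.7] 71.64052183815656
74 232.90035145566173 [567.9  45.5] [ 494.5 -175.7] 71.64052183815656
[ 213  174   75   34 1351]
sole ends [ 472.5 -171.2] [579.6  43.8] 240.19133 mid [526.  -63.7] ang -116.47398 pca 69.4769584019778
[ 227  160   37   61 1378]
sole ends [575.   48.9] [ 495.8 -178.2] 240.54475 mid [535.4 -64.7] ang 70.77977 pca 69.88938680594332
```

The arm line heads about 72.9° against a target of about 73.1°, and the sole has turned along with the spider. I'll draw the hand back clear and hand in.

jog_arm:
  series:
    - [-0.2,0,0,0,0,0,1]
    - [-0.5,0,0,0,0,0,1]
    - [-0.8,0,0,0,0,0,1]
    - [-0.8,0,0,0,0,0,1]
    - [-0.8,0,0,0,0,0,1]
    - [-0.8,0,0,0,0,0,1]

```text
clock: 14.78
eef_pos: [381.3, -49.1, 417.5]
eef_rot: [3.141, -0.001, -3.141]
wrist_force: [0.8, -0.3, 0.6]
finger_gap: 0.3
finger_force: 0.0
```

```bash
python3 -c "
from cell import manip
print(manip.read_state()['wrist_force'],manip.sign_off())"
```

```text
the job is handed in; nothing more can be done
[ 0.82387859 -0.3351517   0.61246594] None
```

Job handed in: I pushed the turntable round by its left bare arm until the toe pointed at the middle of the hood's mouth (measured 72.9° against a target of about 73.1°, good to roughly 1°), the sole still lay on its pegs in the last picture, and the hand is well clear.

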